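Load a roller into the roller gauge and swing the indicator in

TASK

Push the steel roller with the fingertips from the tray up the ramp of the roller gauge, steadily and without letting it roll back, past the sprung catch until it is fully home against the end stop; then let it settle on the catch. Only then push the indicator arm round until it is fully in, with the plunger resting on the roller. Do not lift the roller, and leave the other things on the plate undisturbed.

Things in the scene. Friction and masses are not known exactly. Their poses are not given: they have to be found in the camera images.
- roller_gauge: Fixed fixture on a grey base plate, 100 x 270 x 10 mm. Origin on its underside under the lane's centre line; +y uphill along the lane (to the robot's left and 5 to 24 degrees towards the robot), +x to the post side, z up. Lane 60 mm wide between guides 6 mm thick that stand 9 mm above the tracks. Level tray, tracks at z = 0.018, from a 4 mm high lip at y = -0.151 to the ramp's foot; open above.
- ramp_foot (a point): On the tracks where tray ends and ramp begins: gauge (0, -0.085, 0.018). From here the tracks rise at 0.14 rad (8 degrees) to z = 0.037 under the nest and 0.040 at the end stop.
- roller: Bright steel roller, 32 mm diameter, 56 mm long, about 0.25 kg, lying across the lane on the tray. Origin at its middle (z = 0.034 on the tray); x is its own axis, parallel to the gauge's x; y and z turn as it rolls. It rolls freely: let go on the ramp below the catch, it runs back.
- end_stop: Dark steel stop plate across the top of the lane, 60 x 8 x 21 mm, fixed to the gauge. Origin at its middle. Against it the roller's middle is at gauge y = 0.0494, z = 0.053.
- nest (a point): Where the roller's middle lies once it has settled back on the catch: gauge (0, 0.0464, 0.0527), 3 mm short of where it touches the stop.
- catch (a joint): Sprung steel catch, 10 mm wide, in a slot in the middle of the ramp just below the nest, in rad. 0: up, its nose 5 mm above the tracks; grows to about 0.2 as the roller rolls over it (a push of 1 to 4 N); springs up behind the roller when this is at the stop.
- swing_arm (a joint): Indicator arm on a post (hub 25 mm, top z = 0.099) at gauge (0.064, 0.0464), turning level, in rad. At q it points to gauge (-cos q, sin q). 0: fully in, across the nest, at its own stop; starts swung away at 0.65 to 0.95, at most 1.6; stays where left, about 0.3 N at the knob. Bar 12 mm wide at z = 0.084; a dial 64 mm from the axis, top at z = 0.137.
- swing_knob (a point): Middle of the upright black knob at the arm's outer end, 118 mm from the arm's axis: 15 mm diameter, from z = 0.070 to 0.104. A place to push the arm with a fingertip from the side.
- plunger (a joint): The dial's sprung plunger under the arm, in m. 0: hanging free, its ball tip 2 mm lower than the top of a seated roller; grows as it is raised, to about 0.002 on a seated roller with the arm fully in.
- bushing_1: Brass-coloured flanged bushing, 31 mm, 22 mm tall, on the plate on the robot's side of the gauge; leave it alone. Origin at the centre of its underside.
- bushing_3: Another such bushing beside it; leave it alone. Origin at the centre of its underside.
- ring_gauge: Steel ring gauge, 54 mm, 18 mm tall, behind the gauge; leave it alone. Origin at the centre of its underside.
- plug_gauge: Plug gauge, 118 mm long, 21 mm thick, lying at the front right; leave it alone. Origin at the centre of its underside.
- gear: Small gear, 51 mm, 20 mm tall, at the right; leave it alone. Origin at the centre of its underside.
- loupe: Black loupe, 42 mm, 39 mm tall, at the left front; leave it alone. Origin at the centre of its underside.
- flange_part: Machined flange, 70 mm, 31 mm tall, behind the gauge; leave it alone. Origin at the centre of its underside.
- micrometer: Micrometer, 128 mm long, lying at the front right; leave it alone. Origin at the centre of its underside.
Things that resemble listed ones, but are neither listed nor needed, are in the scene too. Leave any turquoise or yellow look-alike of the roller alone.

How it is judged (in metres and radians):
On the way, in this order (a step that is already met when the one before it is completed fails the run):
1. the roller is pushed up the ramp against the end stop (y of roller in the frame of roller_gauge above 0.044 m and contact force between roller and end_stop above 0.3 N), for 0.1 s.
2. the roller has settled on the raised catch, free of the fingers (y of roller in the frame of roller_gauge between 0.044 and 0.0525 m and value of joint catch below 0.08 rad and contact force between the fingers and roller below 0.05 N and value of joint swing_arm above 0.5 rad), for 0.2 s.
3. the indicator arm is swung fully in and its plunger rests on the roller (y of roller in the frame of roller_gauge between 0.044 and 0.0525 m and z of roller in the frame of roller_gauge below 0.0575 m and value of joint catch below 0.08 rad and value of joint swing_arm below 0.06 rad and value of joint plunger above 0.0007 m), for 0.2 s.
At the end, for the whole second after the job is handed in: the roller lies at rest between the raised catch (under 0.08 rad) and the stop, no more than 2.4 mm short of the nest point; the indicator arm is within 0.06 rad of fully in and its plunger is raised by more than 0.7 mm on the roller (all of step 3 and linear speed of roller below 0.02 m/s); the robot touches nothing.
It fails at once if the roller runs faster than 0.3 m/s, as when it rolls back or is knocked (linear speed of roller above 0.3 m/s).
It fails at once if the roller is lifted off the tracks or leaves the lane (height (world z) of roller above 0.068 m or (y of roller in the frame of roller_gauge below 0 m and height (world z) of roller above 0.057 m) or x of roller in the frame of roller_gauge above 0.012 m or x of roller in the frame of roller_gauge below -0.012 m).
It fails at once if the indicator arm is swung in (below 0.5 rad) before the roller is in the nest (value of joint swing_arm below 0.5 rad and y of roller in the frame of roller_gauge below 0.036 m).
It fails at once if another thing on the plate is moved by more than 15 mm (distance of any of bushing_1, bushing_3, ring_gauge, plug_gauge, gear, loupe, flange_part, micrometer from where it was at the start of the episode above 0.015 m).
It also fails if it takes over 48 s, if anything falls off the work surface, if the arm or the gripper's body presses on something with over 40 N, if the wrist force passes 120 N, or if a joint passes its speed limit or range.

ROBOT

A 6-joint arm with a two-finger parallel gripper is mounted at the origin on a cart in front of the work surface, level with it; the furniture and walls round the work are solid. World frame = base frame: x ahead of the robot, y to its left, z up, the work surface at z = 0. Lengths are in mm, angles in rad, forces in N, time in s.
With the tool pointing down it reaches from about 350 to 975 mm from the base axis. Payload 7.1 kg.
Tool frame: the origin (TCP) lies on the front face of the gripper's body, between the roots of the fingers; the fingertips stand 80 mm ahead of it and the grasp point (between the pads) lies 61 mm ahead of it (env.tips_ahead is the distance from the TCP to the fingertips, in mm); z points along the fingers, y is the direction in which the jaws open and shut (so a half turn about z gives the same grasp; the last joint's range is limited). The gripper opens to 88 mm and grips with 3 to 60 N. Pads are 20 mm wide; open, the fingers measure 115 mm over their backs; the gripper's body (75 mm by 178 mm) begins 61 mm behind the grasp point.
Start: joints at [1.119, 0.423, 1.63, -0, 1.089, -0.019], TCP at [262.102, 567.37, 302.675] pointing down, gripper open.
Joint ranges: [-3, 3], [-0.9, 2.11], [0.09, 2.58], [-1.31, 4.45], [0.11, 2.69], [-2.54, 2.54]. Speed limits (rad/s): [2.39, 2.39, 3.01, 3.14, 3.14, 3.14].

INTERFACE

Orientations are given as a unit quaternion [x, y, z, w].
In Python, from station import env, set_gripper, viewer, workorder gives the robot as it stands. Calls block until the motion is done:
- env.reach(position, orientation): joint-space move of the TCP to a pose.
- env.move_l(position, rot=None, rate=150, f_stop=None): straight line of the TCP; rot=None keeps the orientation; rate is the mean speed in mm/s. With f_stop (N) it stops when the force on the tool has changed by that much, and returns True; else False.
- env.move_joints(angles): joint-space move.
- set_gripper(opening): finger opening in mm; the grip force is fixed at half the most; returns when the fingers have stopped.
- env.hold(seconds).
- env.ik(position, orientation): joint angles nearest the present ones, or None.
- env.read_state(): the state.
- viewer.camera(name): name is "scene" or "top"; returns the picture (420x560x3 uint8, blue, green, red); there is no depth.
- viewer.camera_params(name): a dict with "fx", "fy", "cx", "cy" (pixels), "pose" (4x4, takes a point from camera to world coordinates). Camera axes: x right, y up, looking along -z (the intrinsics and any distortion apply to the point x, -y, -z); pixel columns grow to the right and rows downward; lengths in mm; the calibration is good to about 2 mm. A picture is of the moment at which its call begins. camera_params takes no time and is no camera call.
A pose or a line that the arm cannot do raises env.IKError and nothing moves.
- workorder.sign_off(): hands the job in, once; it reports no verdict.
The state is a dict: "time_s": time; "qpos": joint angles; "dq": joint speeds; "tau": joint torques, N m; "tool_pos": TCP position; "orientation": TCP orientation; "force": force on the tool from outside, world axes, zero at the start; "wrist_torque": the same for the moment, N m; "width": finger opening in mm.
Only numpy, scipy, OpenCV 4.12 (cv2) and the standard library are available. Lean on these libraries where they do the work, as an engineer would, in place of code of your own. Each camera call takes 0.05 s, during which the arm holds its last target.

## Working session

There is one attempt and no reset: what is moved stays moved. The work goes in short steps, each a Python script; the robot and the scene stay as the last script left them, time stands still between calls to the robot, and variables do not carry over. Pictures are saved under pics/ and viewed, and the job is handed in when it is done.

```bash
ls; mkdir -p pics
python3 - <<'E'
from station import env, viewer
import cv2
for n in("scene","top"):
    im=viewer.camera(n); cv2.imwrite(f"pics/{n}0.png",im)
    p=viewer.camera_params(n); print(n,p)
s=env.read_state(); print(s)
E
```

```text
pics
scene {'fx': 419.9760495816552, 'fy': 419.9760495816552, 'cx': 286.6709334467043, 'cy': 212.65577126666275, 'pose': array([[ 5.84185136e-01,  6.23065310e-01, -5.20112821e-01,
        -1.42652360e+02],
       [-8.11577098e-01,  4.41821569e-01, -3.82277799e-01,
        -5.15142878e+02],
       [-8.38697274e-03,  6.45432661e-01,  7.63771129e-01,
         1.00447335e+03],
       [ 0.00000000e+00,  0.00000000e+00,  0.00000000e+00,
         1.00000000e+00]])}
top {'fx': 539.7088585147144, 'fy': 539.7088585147144, 'cx': 284.4297886691635, 'cy': 213.35344192326218, 'pose': array([[ 4.21510611e-03,  9.97870588e-01, -6.50885776e-02,
         4.01313903e+02],
       [-9.99862828e-01,  5.24819858e-03,  1.57092860e-02,
        -4.36737885e+01],
       [ 1.60174322e-02,  6.50134330e-02,  9.97755830e-01,
         1.43170916e+03],
       [ 0.00000000e+00,  0.00000000e+00,  0.00000000e+00,
         1.00000000e+00]])}
{'time_s': 0.1, 'qpos': array([ 1.11901639e+00,  4.23764928e-01,  1.63059078e+00,  1.35877171e-05,
        1.08861635e+00, -1.90282361e-02]), 'dq': array([-2.19577402e-04, -1.60999145e-03, -2.02782759e-03, -9.78097763e-05,
       -8.79451806e-04, -2.80211039e-04]), 'tau': array([-6.77052594e-05, -5.45615137e+01, -2.74327880e+01,  6.44112309e-02,
        1.87620381e-02, -1.74630128e-05]), 'tool_pos': array([261.92746409, 567.04033998, 301.98799976]), 'orientation': array([ 2.14694429e-01,  9.76681026e-01, -6.69279673e-04, -1.66715142e-04]), 'force': array([ 0.10012002,  0.19705926, -0.41376331]), 'wrist_torque': array([ 0.01828624, -0.00326476, -0.00342027]), 'width': 87.84567685204598}
```

View pics/scene0.png

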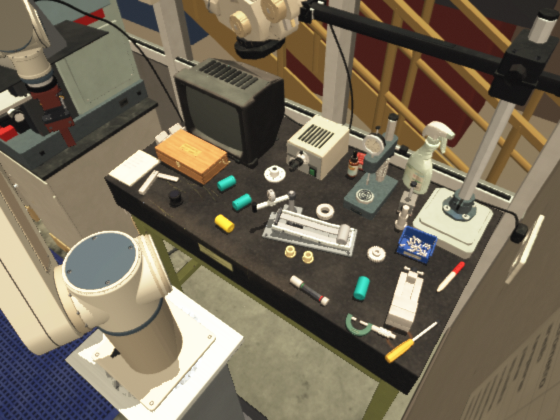

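View pics/top0.png

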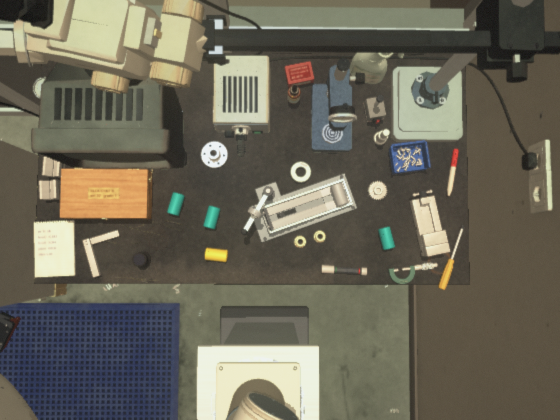

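The top view shows the gauge between about (257,240) and (355,195), with the roller near (338,195) and the swing arm near (260,207). I'll enlarge it.

Run:
```python
import cv2
a=cv2.imread("pics/top0.png")[160:260,235:365]
cv2.imwrite("pics/topc.png",cv2.resize(a,None,fx=6,fy=6,interpolation=cv2.INTER_CUBIC))
a=cv2.imread("pics/scene0.png")[180:270,240:370]
cv2.imwrite("pics/scenec.png",cv2.resize(a,None,fx=6,fy=6,interpolation=cv2.INTER_CUBIC))
```

```text
(no output)
```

View pics/topc.png

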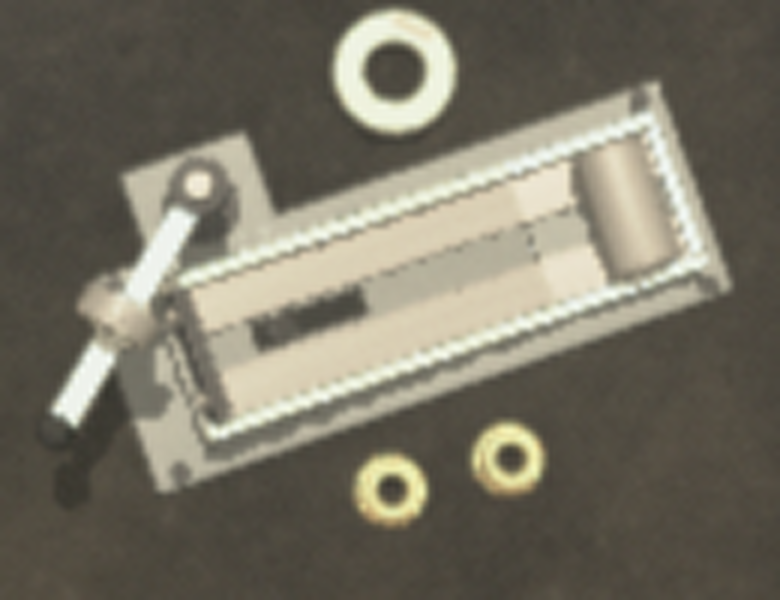

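View pics/scenec.png

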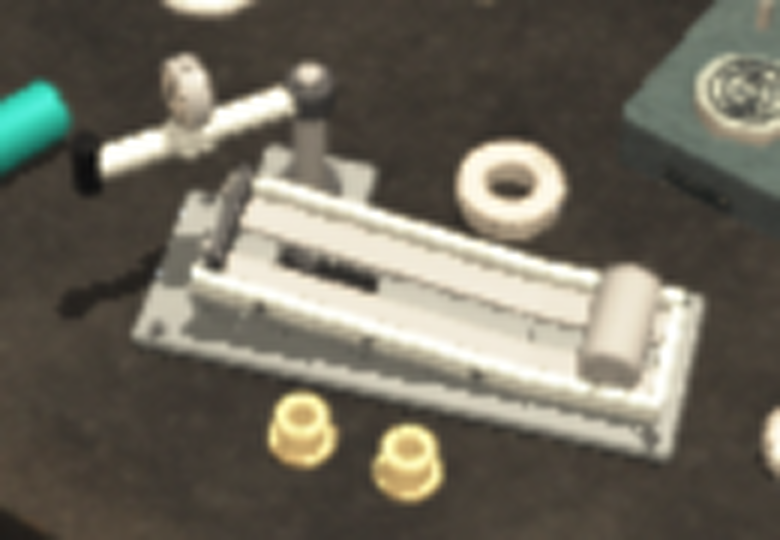

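```bash
cat > h.py <<'E'
import numpy as np
from station import viewer
def proj(n,P):
    c=viewer.camera_params(n); T=np.array(c["pose"]); P=np.atleast_2d(P)
    q=(P-T[:3,3])@T[:3,:3]
    return np.c_[c["cx"]+c["fx"]*q[:,0]/-q[:,2], c["cy"]-c["fy"]*q[:,1]/-q[:,2]]
def unproj(n,uv,z):
    c=viewer.camera_params(n); T=np.array(c["pose"])
    d=T[:3,:3]@np.array([(uv[0]-c["cx"])/c["fx"],-(uv[1]-c["cy"])/c["fy"],-1])
    return T[:3,3]+d*(z-T[2,3])/d[2]
def g2w(g,P):
    P=np.atleast_2d(P); c,s=np.cos(g[2]),np.sin(g[2])
    return np.c_[g[0]+c*P[:,0]-s*P[:,1], g[1]+s*P[:,0]+c*P[:,1], P[:,2]]
def crop(c,o,f=6): return (np.array(c)+.5)/f-.5+np.array(o)
E
cat > fit.py <<'E'
from h import *
from scipy.optimize import least_squares
T=[((658,83),(50,0,10)),((732,288),(-50,0,10)),((163,492),(-50,1,10)),((198,186),(64,'h',99))]
S=[((705,293),(50,0,10)),((668,458),(-50,0,10)),((135,340),(-50,1,10)),((312,74),(64,'h',99))]
def res(p,full=False):
    r=[]
    for n,L,o in(("top",T,(235,160)),("scene",S,(240,180))):
        for c,P in L:
            y=46.4 if P[1]=='h' else p[3]+270*P[1]
            r.append(proj(n,g2w(p,(P[0],y,P[2])))[0]-crop(c,o))
    return np.array(r) if full else np.ravel(r)
s=least_squares(res,[500,-80,.3,-165],loss='soft_l1',x_scale=[10,10,.1,10])
print(s.x,np.degrees(s.x[2]));print(res(s.x,True).round(2))
g=s.x
def togauge(w):
    d=np.array(w)[:2]-g[:2];c,s_=np.cos(g[2]),np.sin(g[2]);return np.array([c*d[0]+s_*d[1],-s_*d[0]+c*d[1]])
for n,c,o in(("top",(55,430),(235,160)),("scene",(88,148),(240,180))):
    w=unproj(n,crop(c,o),104 if n=="top" else 104); k=togauge(w)
    print("knob",w,k,np.hypot(k[0]-64,k[1]-46.4),np.arctan2(k[1]-46.4,64-k[0]))
for n,c,o,z in(("top",(623,205),(235,160),50),("scene",(630,310),(240,180),42)):
    w=unproj(n,crop(c,o),z);print("roller",togauge(w))
np.save("g.npy",g)
for n,c,o in(("top",(390,490),(235,160)),("top",(510,460),(235,160)),("top",(395,72),(235,160))):
    w=unproj(n,crop(c,o),20);print("obj",w,togauge(w))
E
python3 fit.py
```

```text
[ 5.01441206e+02 -8.96287728e+01  3.49365866e-01 -1.63290656e+02] 20.017189602554655
[[ 0.5  -1.14]
 [ 1.17  0.01]
 [-0.1   0.54]
 [ 0.61 -0.42]
 [-0.34  0.48]
 [-0.06 -0.32]
 [-1.37 -0.72]
 [-1.11 -0.1 ]]
knob [443.33114167  35.20998792 104.        ] [-11.86706937 137.18844111] 118.31463668389235 0.874694284501654
knob [442.47824624  29.52097856 104.        ] [-14.61580092 132.13505284] 116.32258353619541 0.8286885018438831
roller [  -0.40513881 -121.90284064]
roller [   6.41751542 -131.44029599]
obj [ 420.54103333 -105.82374544   20.        ] [-81.55656256  12.475661  ]
obj [ 433.84215789 -158.16368849   20.        ] [-86.97502917 -41.25542658]
obj [ 603.9718119  -107.58356844   20.        ] [ 90.19076565 -51.96658256]
```

```bash
cat > ov.py <<'E'
from h import *
import cv2,sys
g=np.load("g.npy")
def overlay(im,n,o,wh,f,q=.85,ry=-125,out="x.png"):
    a=im[o[1]:o[1]+wh[1],o[0]:o[0]+wh[0]]
    a=cv2.resize(a,None,fx=f,fy=f,interpolation=cv2.INTER_CUBIC)
    def L(P,col):
        p=(proj(n,g2w(g,P))-o+.5)*f-.5
        cv2.polylines(a,[np.round(p).astype(int)],False,col,1)
    L([(50,g[3],10),(-50,g[3],10),(-50,g[3]+270,10),(50,g[3]+270,10),(50,g[3],10)],(0,0,255))
    for s in(30,36,-30,-36): L([(s,-151,27),(s,-85,27),(s,66,48)],(255,0,0))
    L([(-30,-85,18),(30,-85,18)],(0,255,0)); L([(-30,-151,22),(30,-151,22)],(0,255,0))
    t=np.linspace(0,6.3,30)
    for x in(28,-28): L(np.c_[0*t+x,ry+16*np.cos(t),34+16*np.sin(t)],(255,0,255))
    L(np.c_[64+12.5*np.cos(t),46.4+12.5*np.sin(t),0*t+99],(0,255,255))
    L(np.c_[64-118*np.cos(q)+7.5*np.cos(t),46.4+118*np.sin(q)+7.5*np.sin(t),0*t+104],(0,255,255))
    cv2.imwrite(out,a)
if __name__=="__main__":
    overlay(cv2.imread("pics/top0.png"),"top",(235,160),(130,100),6,out="pics/ovt.png")
    overlay(cv2.imread("pics/scene0.png"),"scene",(240,180),(130,90),6,out="pics/ovs.png")
    for c in[(312,150),(352,150),(345,125),(340,75)]: print(c,unproj("top",c,0).round(),unproj("top",c,120).round())
E
python3 ov.py
```

```text
(312, 150) [ 665. -139.    0.] [ 643. -131.  120.]
(352, 150) [ 666. -247.    0.] [ 644. -230.  120.]
(345, 125) [ 734. -228.    0.] [ 706. -213.  120.]
(340, 75) [ 871. -215.    0.] [ 832. -201.  120.]
```

View pics/ovt.png

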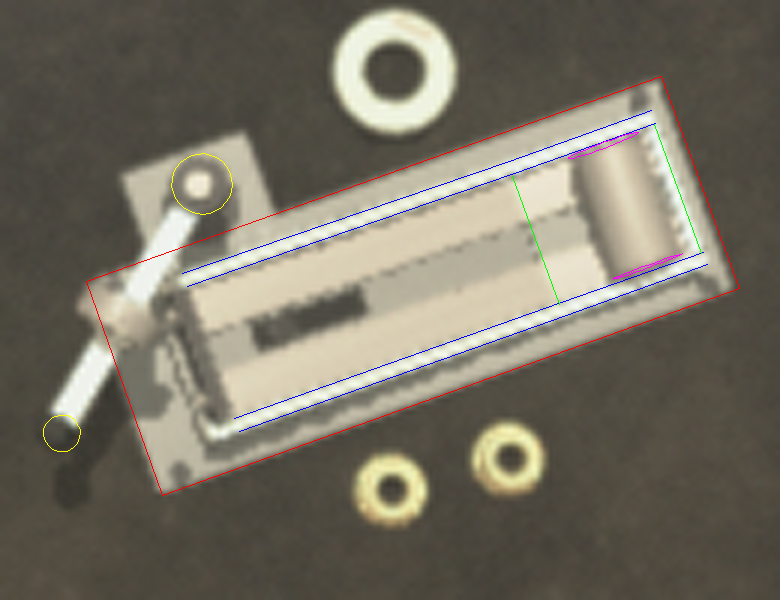

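View pics/ovs.png

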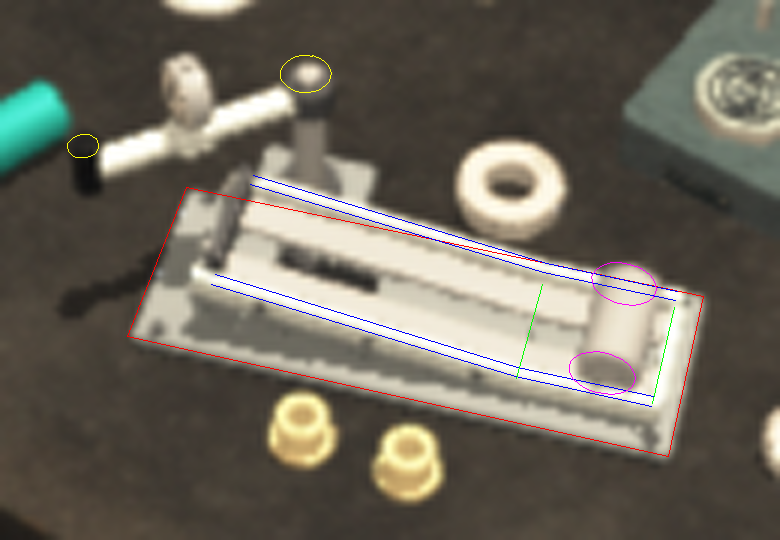

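```bash
cat > m.py <<'E'
from h import *
from scipy.spatial.transform import Rotation as R
from station import env,set_gripper
g=np.load("g.npy"); A=env.tips_ahead
def rot(a=0):  # jaw axis along gauge x turned by a about z
    t=g[2]+a; c,s=np.cos(t),np.sin(t)
    return R.from_matrix(np.array([[-s,c,0],[c,s,0],[0,0,-1]]).T).as_quat()
def tcp(x,y,ztip): return g2w(g,(x,y,ztip+A))[0]
def st():
    s=env.read_state(); print(round(s["time_s"],2),s["tool_pos"].round(1),s["force"].round(2),round(s["width"],1))
E
python3 - <<'E'
from m import *
print(A, R.from_quat(rot()).as_matrix().round(2))
for p in[(250,400,330),(400,150,330),(430,-150,330)]: print(env.ik(p,rot()))
print(env.ik(tcp(0,-165,28),rot()),env.ik(tcp(0,28,47),rot()),tcp(0,-165,28))
for p in[(250,400,330),(400,150,330),(430,-150,330)]: env.reach(p,rot())
st(); set_gripper(16); st()
env.reach(tcp(0,-165,110),rot()); st()
env.move_l(tcp(0,-165,28),rot(),rate=80,f_stop=6); st()
from station import viewer; import cv2
cv2.imwrite("pics/s1.png",viewer.camera("scene")); cv2.imwrite("pics/t1.png",viewer.camera("top"))
a=np.hstack([cv2.resize(cv2.imread(f)[y:y+130,x:x+130],None,fx=3,fy=3) for f,x,y in(("pics/s1.png",255,150),("pics/t1.png",255,140))]);cv2.imwrite("pics/c1.png",a)
E
```

```text
80.0 [[-0.34  0.94  0.  ]
 [ 0.94  0.34  0.  ]
 [ 0.    0.   -1.  ]]
[ 9.86966385e-01  1.59871619e-01  1.93218623e+00 -4.44089210e-16
  1.04953481e+00  6.37600520e-01]
[ 3.30911274e-01  8.75594348e-02  2.01772352e+00 -4.44089210e-16
  1.03630970e+00 -1.84545920e-02]
[-3.61771716e-01  1.33761352e-01  1.96394110e+00 -4.44089210e-16
  1.04389021e+00 -7.11137581e-01]
[-4.32803415e-01  6.68698315e-01  1.75645305e+00 -4.44089210e-16
  7.16441285e-01 -7.82169280e-01] [-1.52031288e-01  5.26597930e-01  2.00838447e+00 -4.44089210e-16
  6.06610256e-01 -5.01397153e-01] [ 557.92104386 -244.6611174   108.        ]
3.1 [ 430.2 -149.   330. ] [-0.14  0.46  0.01] 87.7
4.28 [ 430. -150.  330.] [-1.25 -0.63  0.52] 15.9
5.13 [ 557.6 -244.4  190.4] [1.23 0.27 0.12] 15.7
6.31 [ 558.3 -244.8  108.5] [-0.34 -0.   -0.41] 16.4
```

View pics/c1.png

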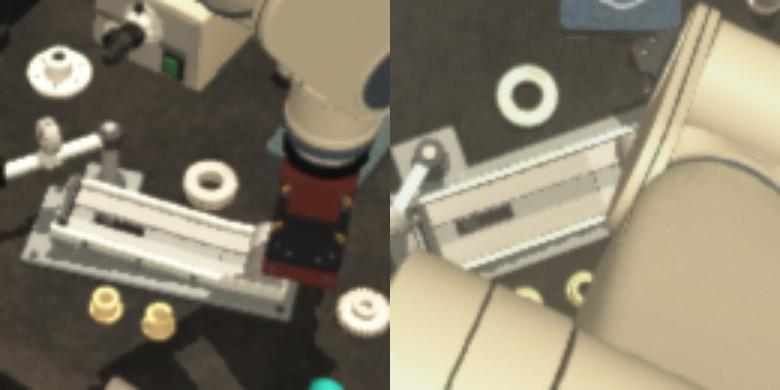

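The gripper sits behind the tray, with the roller just ahead of it (near (255,240) in the left crop) and nothing disturbed. Next I push it up.

Run:
```python
from m import *
def ty(yr,dz=-6): return tcp(0,yr-26, (34 if yr<-85 else 34+.141*(yr+85))+dz)
print(env.move_l(ty(-85),rate=30,f_stop=15)); st()
print(env.move_l(ty(22),rate=30,f_stop=15)); st()
from station import viewer; import cv2
cv2.imwrite("pics/s2.png",cv2.resize(viewer.camera("scene")[160:270,240:370],None,fx=5,fy=5,interpolation=2))
st()
```

```text
False
8.36 [ 539.6 -194.1  108. ] [ 0.97 -1.63  0.75] 16.4
False
12.11 [503.1 -93.5 123.2] [ 1.29 -3.59  3.44] 16.3
12.16 [503.1 -93.5 123.2] [ 2.33 -3.68  2.47] 15.9
```

View pics/s2.png

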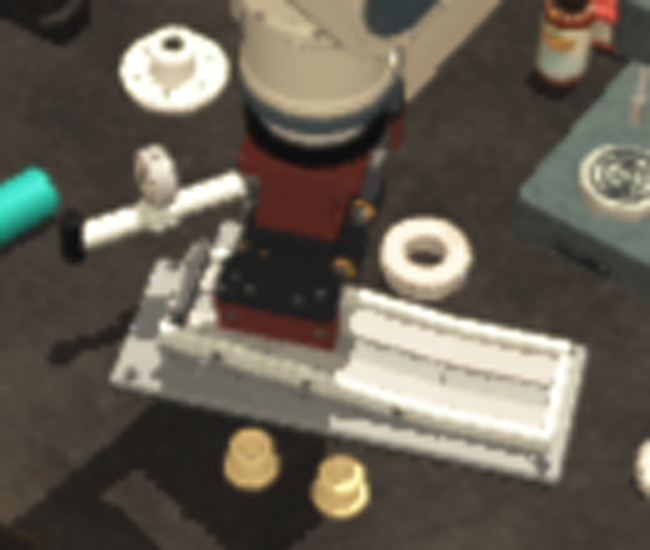

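The tray is empty and the roller is ahead of the fingers, with about 3.8 N of push. Next, over the catch to the stop.

Run:
```python
from m import *
def ty(yr,dz=-6): return tcp(0,yr-26, 34+.141*(yr+85)+dz)
y=22
while y<58:
    y+=3 if y<46 else 1
    r=env.move_l(ty(y),rate=15,f_stop=14)
    s=env.read_state(); u=np.array([-np.sin(g[2]),np.cos(g[2])]); F=s["force"]
    print(y,r,round((s["tool_pos"][:2]-g[:2])@u+26,1),"push",round(F[:2]@u,2),round(F[2],2),round(s["time_s"],2))
    if r or (y>46 and F[:2]@u<-9): break
env.hold(.3); st()
```

```text
25 False 25.4 push -1.69 1.55 12.51
28 False 28.3 push -1.24 1.1 12.86
31 False 31.3 push -1.79 0.13 13.21
34 False 34.3 push 0.37 -0.2 13.56
37 False 37.3 push 0.57 0.11 13.91
40 False 40.2 push -0.3 0.27 14.26
43 False 43.1 push -0.21 -0.32 14.61
46 False 46.1 push 0.24 0.9 14.96
47 False 47.0 push -0.89 -0.85 15.21
48 False 47.5 push -4.9 -1.58 15.46
49 False 47.7 push -11.96 -1.73 15.71
16.01 [494.1 -69.2 127. ] [  0.76 -10.86  -1.32] 15.8
```

Firm contact of 11 N at about 1.7 mm from the expected stop position, after the catch's force hump. I'll retreat and look.

Run:
```python
from m import *
import cv2
from station import viewer
def ty(yr,dz=-6): return tcp(0,yr-26, 34+.141*(yr+85)+dz)
env.move_l(ty(43),rate=15); env.move_l(ty(5),rate=60); env.hold(.3)
env.move_l(tcp(0,-21,150),rate=150)
env.reach(tcp(-60,-160,200),rot()); st()
for n,o in(("scene",(240,180)),("top",(235,160))):
    cv2.imwrite(f"pics/{n}3.png",viewer.camera(n))
a=np.hstack([cv2.resize(cv2.imread(f"pics/{n}3.png")[o[1]:o[1]+100,o[0]:o[0]+100],None,fx=4,fy=4,interpolation=2) for n,o in(("scene",(240,170)),("top",(235,160)))])
cv2.imwrite("pics/c3.png",a)
```

```text
19.21 [ 499.2 -259.7  278.7] [-0.42  0.57  0.01] 15.6
```

View pics/c3.png

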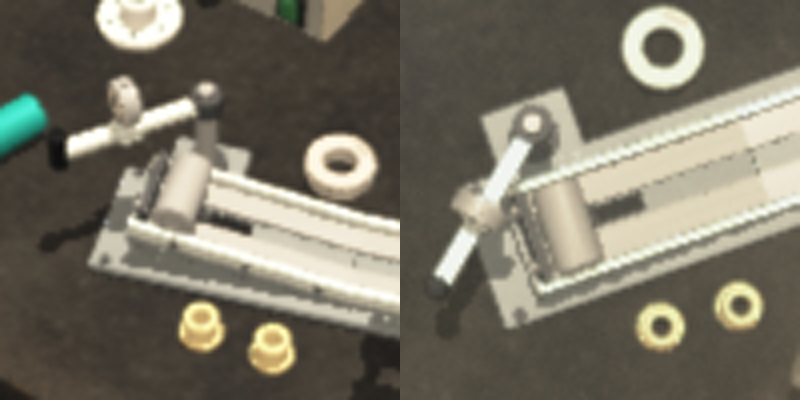

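The roller lies in the nest against or near the stop (left crop (180,190), right crop (562,225)). The arm is still out. Next I swing the arm in.

```bash
cat > arm.py <<'E'
from m import *
def f(q,d,z=78,r=119):
    e=np.array([-np.cos(q),np.sin(q)]);t=np.array([np.sin(q),np.cos(q)])
    p=np.array([64,46.4])+r*e+d*t
    return tcp(p[0],p[1],z)
E
python3 - <<'E'
from arm import *
q0=.87
print(f(q0,42),env.ik(f(q0,42),rot(-q0)))
env.reach(tcp(-90,60,200),rot(-.4)); set_gripper(0)
env.reach(f(q0,42,190),rot(-q0))
env.move_l(f(q0,42),rate=100,f_stop=6); st()
from station import viewer; import cv2
a=np.hstack([cv2.resize(viewer.camera(n)[o[1]:o[1]+100,o[0]:o[0]+100],None,fx=4,fy=4,interpolation=2) for n,o in(("scene",(220,170)),("top",(215,160)))])
cv2.imwrite("pics/c4.png",a)
E
```

```text
[463.35125713  71.50490925 158.        ] [ 1.27728603e-01  4.39504672e-01  2.05823931e+00 -4.44089210e-16
  6.43848676e-01  6.48362737e-01]
22.68 [463.7  71.5 158.5] [-0.72  0.17 -0.23] 0.1
```

View pics/c4.png

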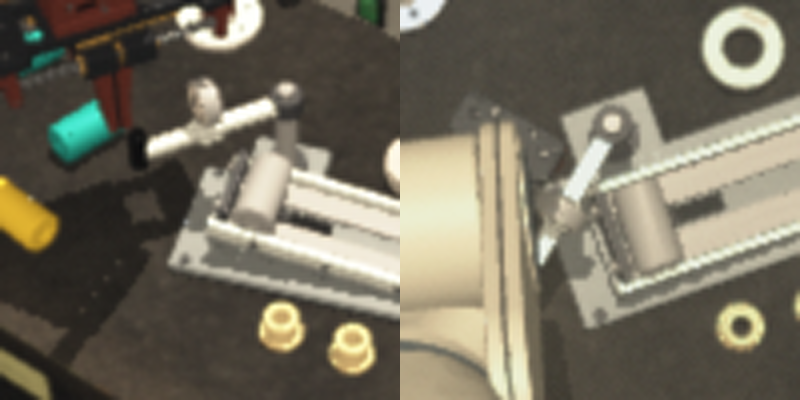

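The fingertip (left crop (118,120)) stands outboard of the knob (138,150). I'll sweep it in now.

Run:
```python
from arm import *
env.move_l(f(.87,22),rot(-.87),rate=50,f_stop=5); st()
for q in list(np.arange(.75,.2,-.12))+[.18,.12,.07,.03,0,-.02,-.04,-.06]:
    r=env.move_l(f(q,17.5),rot(-q),rate=60 if q>.25 else 25,f_stop=7)
    s=env.read_state(); t=g2w(g,(np.sin(q),np.cos(q),0))[0][:2]-g[:2]
    F=s["force"]; print(round(q,2),r,"tang",round(F[:2]@t,2),F.round(1),round(s["time_s"],1))
    if r or F[:2]@t>6: break
env.hold(.2)
from station import viewer; import cv2
a=np.hstack([cv2.resize(viewer.camera(n)[o[1]:o[1]+100,o[0]:o[0]+100],None,fx=4,fy=4,interpolation=2) for n,o in(("scene",(220,170)),("top",(215,160)))])
cv2.imwrite("pics/c5.png",a)
```

```text
23.33 [453.4  53.9 158.1] [-0.19  0.4  -0.39] 0.5
0.75 False tang 0.01 [ 0.5 -0.2  0.4] 23.8
0.63 False tang 0.86 [-0.1  0.9  0.2] 24.2
0.51 False tang 0.31 [0.2 0.3 0.7] 24.6
0.39 False tang 0.42 [ 0.4  0.4 -0.4] 25.0
0.27 False tang 0.63 [ 0.7  0.7 -0.2] 25.4
0.18 False tang 0.49 [-0.8  0.4 -0.6] 25.9
0.12 False tang -0.2 [ 0.4 -0.1 -0.2] 26.4
0.07 False tang 1.38 [-0.5  1.3  0.2] 26.8
0.03 False tang 0.27 [-0.4  0.2  0.2] 27.1
0 True tang 2.05 [0.1 2.2 1.3] 27.4
```

View pics/c5.png

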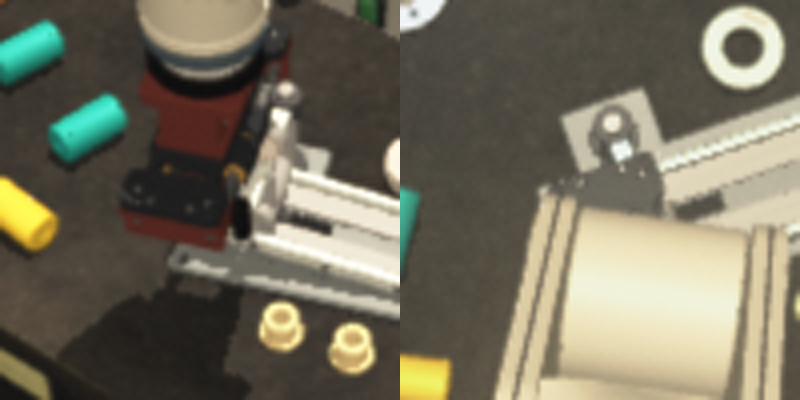

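It stopped on force near q = 0. I'll press slightly on to confirm the arm's own stop, then back off and look.

Run:
```python
from arm import *
import cv2
from station import viewer
for q in(0,-.015,-.03,-.045):
    r=env.move_l(f(q,17.5),rot(0),rate=15,f_stop=8); s=env.read_state(); print(q,r,s["force"].round(1),np.round(s["tool_pos"]-f(q,17.5),1),round(s["time_s"],1))
    if r: break
env.hold(.3); st()
env.move_l(f(0,45),rate=50); env.move_l(f(0,60,190),rate=150)
env.reach(tcp(-100,200,220),rot(0)); st()
for n in("scene","top"): cv2.imwrite(f"pics/{n}6.png",viewer.camera(n))
a=np.hstack([cv2.resize(cv2.imread(f"pics/{n}6.png")[o[1]:o[1]+100,o[0]:o[0]+66],None,fx=6,fy=6,interpolation=2) for n,o in(("scene",(255,170)),("top",(240,165)))])
cv2.imwrite("pics/c6.png",a)
```

```text
0 False [-0.5  6.3 -0.7] [-0.4  0.3 -0.3] 27.9
-0.015 True [-0.   5.6  3.6] [-0.8  1.8 -0.4] 28.1
28.43 [427.5 -48.4 157.7] [0.29 5.5  3.36] 0.4
30.53 [338.8  64.3 299.7] [ 0.18 -0.02  0.36] 0.6
```

View pics/c6.png

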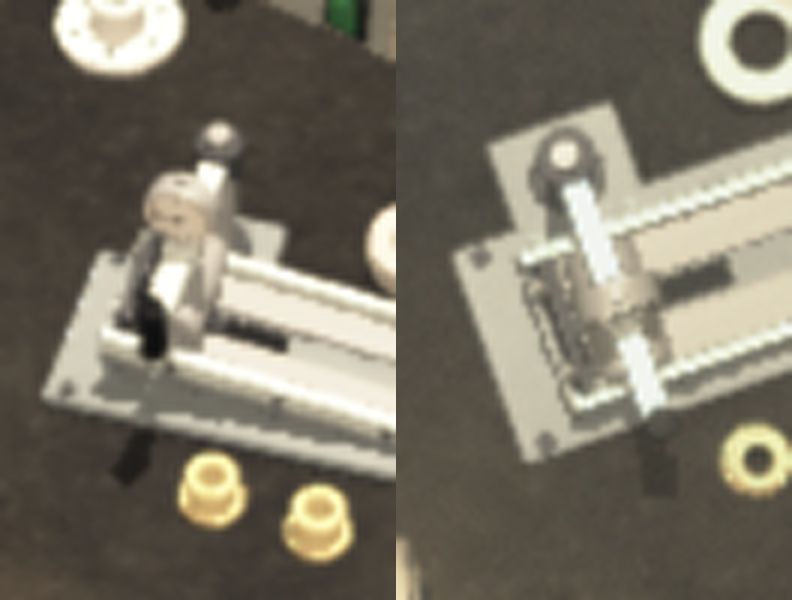

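Run:
```python
from m import *
def tg(w):
    d=np.array(w)[:2]-g[:2];c,s=np.cos(g[2]),np.sin(g[2]);return np.array([c*d[0]+s*d[1],-s*d[0]+c*d[1]])
h=tg(unproj("top",crop((565-396,155),(240,165)),99)); b=tg(unproj("top",crop((648-396,400),(240,165)),90))
print(h,b,"q",np.arctan2(b[1]-h[1],h[0]-b[0]))
# predicted knob pixels for q values, in the crops
for q in(0,.06,.12):
    P=(64-118*np.cos(q),46.4+118*np.sin(q),104)
    print(q,(proj("scene",g2w(g,P))[0]-(255,170)+.5)*6-.5,(proj("top",g2w(g,P))[0]-(240,165)+.5)*6-.5+(396,0))
st()
```

```text
[63.76914917 47.64106443] [-42.90843364  49.3907632 ] q 0.016400276905996606
0 [147.32376482 306.85024748] [664.38143448 421.91538245]
0.06 [132.73186963 303.35422414] [647.95943437 427.26580108]
0.12 [118.49390022 299.19229891] [631.24032758 431.62279302]
30.63 [339.6  63.8 299.6] [ 0.59 -0.18 -0.01] 0.6
```

The knob and bar both give q of about 0 to 0.02, and the roller is under the dial against the catch. I'll hand in.

Run:
```python
from station import workorder
print(workorder.sign_off())
```

```text
the job is handed in; nothing more can be done
None
```

I pushed the roller up the ramp with the fingertips, over the catch and against the end stop. I then let it settle on the catch, swung the indicator arm in by its knob, backed the robot clear and signed off at about 31 s of the 48 s allowed. No verdict is reported.

- **Roller against the stop:** it took about 11 N of push there, after a small rise and fall in force as it passed the catch. Contact came about 1.7 mm short of the position I had worked out, which is within my gauge-pose error.
- **Roller settled:** the pictures after the fingers withdrew show it in the nest by the stop, with the arm still swung out.
- **Indicator arm:** it stopped firmly at about 6 N at its own stop. From the pictures I measured 0.016 rad or about 0; the limit is 0.06.
- **Other things:** the bushings, ring gauge and flange look undisturbed in the close-ups, and nothing was touched on the way. I did not measure any of the other things again.

I could not measure the catch angle or how far the plunger was raised. I judged both from the roller's position and the arm being fully in.

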